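Square a painted panel into the corner of the squaring board

ROBOT

A 6-joint arm with a two-finger parallel gripper is mounted at the origin on the work surface. World frame = base frame: x ahead of the robot, y to its left, z up, the work surface at z = 0. Lengths are in m, angles in degrees, forces in N, time in s.
With the tool pointing down it reaches from about 0.4 to 0.825 m from the base axis. Payload 7 kg.
Tool frame: the origin (TCP) lies midway between the tips of the shut fingers; the grasp point (between the pads) lies 19 mm behind it; z points along the fingers, y is the line along which they close (so a half turn about z gives the same grasp; the last joint's range is limited). The gripper opens to 88 mm and grips with 3 to 60 N. Pads are 19 mm wide; open, the fingers measure 130 mm over their backs; the gripper's body (78 mm by 193 mm) begins 47 mm behind the grasp point.
Start: joints at [-54.483, 20.546, 0.682, 0, -70.136, -16.507], TCP at [0.22, -0.638, 0.227] pointing down, gripper open.
Joint ranges: [-176.03, 176.03], [-82.01, 121.73], [-58.28, 71.71], [-173.87, 95.51], [-174.79, -0.11], [-173.66, 173.66]. Speed limits (degrees/s): [136.94, 136.94, 172.46, 180, 180, 180].

INTERFACE

Orientations are given as a 3x3 rotation matrix whose columns are the frame's x, y, z axes.
In Python, from rig import robot gives the robot as it stands. Calls block until the motion is done:
- robot.goto(position, orientation): joint-space move of the TCP to a pose.
- robot.servo_line(position, ori=None, speed=0.15): straight line of the TCP; ori=None keeps the orientation; speed is the mean speed in m/s.
- robot.movej(angles): joint-space move.
- robot.move_gripper(opening): opening from 0.0 (shut) to 1.0 (fully open); the grip force is fixed at half the most; returns when the fingers have stopped.
- robot.dwell(seconds).
- robot.ik(position, orientation): joint angles nearest the present ones, or None.
- robot.grab_frame(name): name is "scene" or "top" or "wrist"; returns (picture, depth): 384x512x3 uint8, red, green, blue; 384x512 float32, m along the optical axis (not along the pixel's ray), 0 where there is no reading.
- robot.camera_info(name): a dict with "vfov" (degrees; the focal length in pixels is half the picture's height over the tangent of half this angle, whatever the lens; pixels are square), "cx", "cy" (the principal point, pixels), "view" (4x4, takes a point from world to camera coordinates); the wrist camera has in their place "T_tool_cam" (4x4, takes a point from camera to tool coordinates, whose origin is the TCP and whose axes are the flange's). Camera axes: x right, y down, z forward; pixel columns grow to the right and rows downward; lengths in m; the calibration is good to about 2 mm. A picture is of the moment at which its call begins: read the wrist's pose just before it. camera_info takes no time and is no camera call.
A pose or a line that the arm cannot do raises robot.Unreachable and nothing moves.
- robot.job_done(): hands the job in; it is judged then, once.
Readings, each from a call of its own:
- robot.read_t(): time.
- robot.read_qpos(): joint angles.
- robot.read_qvel(): joint speeds.
- robot.read_effort(): joint torques, N m.
- robot.read_position(): TCP position.
- robot.read_tcp_rot(): TCP orientation.
- robot.read_force(): force on the tool from outside, world axes, zero at the start.
- robot.read_ft_torque(): the same for the moment, N m.
- robot.read_grip_width(): opening from 0.0 (shut) to 1.0 (fully open).
- robot.read_finger_force(): force on a finger pad.
Only numpy, scipy, OpenCV 4.12 (cv2) and the standard library are available. Lean on these libraries where they do the work, as an engineer would, in place of code of your own. Each camera call takes 0.05 s, during which the arm holds its last target. There are 200 camera calls.

TASK

Push the small painted wooden panel along the grey squaring board with the fingertips until it sits snugly in the corner: one long edge flat against the long back rail and one short edge flat against the end stop, with no gap at either. Only push it: do not pick it up or tip it. Leave the tape roll, the red jar and the paper cup where they stand.

Things in the scene. Friction and masses are not known exactly. Their poses are not given: they have to be found in the camera images.
- board: Fixed squaring board: grey slab 340 mm (its x) by 400 mm (its y), 12 mm thick, flat on the table, yaw within 0.35 rad. Origin: centre of its underside; at yaw 0 x points away from the robot, y left. On it stand two dark wooden rails 25 mm wide, tops 26 mm above the table: the back rail along the whole far (+x) edge and the end stop along the left (+y) edge. The near and right edges are open.
- corner (a point): The inside corner of the two rails, at the slab's top face: board x = +145 (inner face of the back rail), y = +175 (inner face of the end stop), z = +12 mm. Same axes as the board.
- panel: Loose pale plywood painting panel, a landscape on top, 120 mm (its x) by 160 mm (its y), 22 mm thick, 0.2 to 0.45 kg, flat on the slab. Origin: centre of its underside. Its yaw starts within 0.3 rad of the board's; the blue sky half of the picture is its +x, towards the back rail. Seated, its origin is at board x = +85, y = +95, z = +12 mm. It slides under a push of 1 to 5 N.
- tape: Roll of beige masking tape lying flat on the board, near its near left corner: outside diameter 84 mm, 34 mm tall, loose. Origin: centre of the underside. To be left alone.
- jar: Red plastic paint jar with a white cap, diameter 60 mm, 80 mm tall, loose, on the table just off the right edge of the board. Origin: centre of the underside. To be left alone.
- cup: Brown paper coffee cup, rim diameter 74 mm, 90 mm tall, loose, on the table just off the right edge of the board. Origin: centre of the underside. To be left alone.
There are look-alikes about, which are no part of the job. What is meant by the panel is not purple, and is the smaller of those in its own colour.

How it is judged (in metres and radians):
At the end, for the whole second after the job is handed in: The panel lies flat on the slab in the corner, at rest: its long edge within 3.5 mm of the back rail and its short edge within 3.5 mm of the end stop (measured at its centre), square to the rails within 0.03 rad (x of panel in the frame of board between 0.0815 and 0.0885 m and y of panel in the frame of board between 0.0915 and 0.0985 m and z of panel in the frame of board below 0.0145 m and angle between the x axis of panel and the x axis of board, either way round below 0.03 rad and angle between panel's own z axis and vertical below 0.04 rad and linear speed of panel below 0.01 m/s); the robot touches nothing.
It fails at once if the panel is lifted more than 6 mm off the board or tipped more than 0.12 rad (z of panel in the frame of board above 0.018 m or angle between panel's own z axis and vertical above 0.12 rad).
It fails at once if the tape roll, the jar or the cup is moved more than 15 mm or tipped (distance of any of tape, jar, cup from where it was at the start of the episode above 0.015 m or angle between any of tape, jar, cup's own z axis and vertical above 0.2 rad).
It also fails if it takes over 54 s, if anything falls off the work surface, if the arm or the gripper's body presses on something with over 40 N, if the wrist force passes 120 N, or if a joint passes its speed limit or range.

## Working session

There is one attempt and no reset: what is moved stays moved. The work goes in short steps, each a Python script; the robot and the scene stay as the last script left them, time stands still between calls to the robot, and variables do not carry over. Pictures are saved under pics/ and viewed, at most 10 in all, crops included, and the job is handed in when it is done.

```bash
ls; mkdir -p pics; python3 - <<'E'
from rig import robot
import cv2,numpy as np
for n in("scene","top"):
    p,d=robot.grab_frame(n); np.savez(f"{n}.npz",p=p,d=d,**{k:np.array(v) for k,v in robot.camera_info(n).items()})
    cv2.imwrite(f"pics/{n}0.png",p[:,:,::-1]); print(robot.camera_info(n))
print(robot.camera_info("wrist"),robot.read_t())
E
```

```text
pics
{'vfov': 49.81001490462795, 'cx': 257.0627035217448, 'cy': 185.67532691913638, 'view': array([[ 0.27538483,  0.96127111, -0.01100184, -0.14512711],
       [ 0.74711258, -0.22120662, -0.62680972, -0.43452108],
       [-0.60496775,  0.16439427, -0.77909469,  1.85344712],
       [ 0.        ,  0.        ,  0.        ,  1.        ]])}
{'vfov': 56.18157467710954, 'cx': 262.0412012110362, 'cy': 197.6418027042073, 'view': array([[ 0.00670165, -0.9999553 ,  0.00666975, -0.03018629],
       [-0.99610557, -0.00726194, -0.08786895,  0.5921171 ],
       [ 0.08791346, -0.00605491, -0.99610971,  1.07338226],
       [ 0.        ,  0.        ,  0.        ,  1.        ]])}
{'vfov': 69.85059407476939, 'cx': 252.29252806555516, 'cy': 192.60875460368038, 'T_tool_cam': array([[-1.47412325e-03, -9.55215876e-01, -2.95906162e-01,
         8.05052129e-02],
       [ 9.99998371e-01, -1.71620157e-03,  5.58359910e-04,
        -2.92502110e-04],
       [-1.04118887e-03, -2.95904857e-01,  9.55216850e-01,
        -1.57477617e-01],
       [ 0.00000000e+00,  0.00000000e+00,  0.00000000e+00,
         1.00000000e+00]])} 0.1
```

View pics/top0.png

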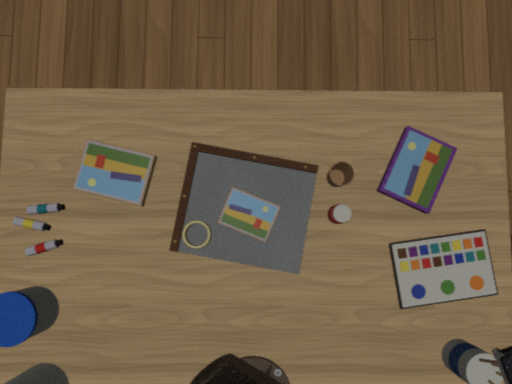

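View pics/scene0.png

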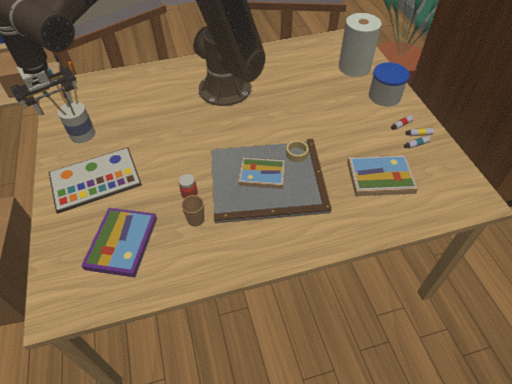

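The top view shows the board with its inner corner at about (197,152), the tape at (196,235), the cup at (340,175) and the jar at (340,214). There are three pictures: a large pale one at (115,172), a purple one at (418,170), and a small pale one on the board at (250,214). The last one is not purple and is the smaller of the pale pair, so it is the panel. I'll confirm it in a crop and get rough poses.

```bash
cat > h.py <<'E'
import numpy as np,cv2
def rays(uv,info,T=None):
    """pixel -> origin, directions in world; T world-from-cam"""
    f=192/np.tan(np.radians(float(info["vfov"])/2)); uv=np.atleast_2d(uv).astype(float)
    d=np.c_[(uv[:,0]-info["cx"])/f,(uv[:,1]-info["cy"])/f,np.ones(len(uv))]
    if T is None: T=np.linalg.inv(info["view"])
    return T[:3,3],d@T[:3,:3].T
def plane(uv,z,info,T=None):
    o,d=rays(uv,info,T); return o+d*((z-o[2])/d[:,2])[:,None]
def fit_rect(cnt):
    return cv2.boxPoints(cv2.minAreaRect(cnt))
def big(mask,near=None):
    c,_=cv2.findContours(mask.astype(np.uint8),0,cv2.CHAIN_APPROX_NONE)
    return sorted(c,key=cv2.contourArea)[::-1]
E
python3 - <<'E'
import cv2,numpy as np
from h import *
t=np.load("top.npz"); p=t["p"]
cv2.imwrite("pics/crop.png",cv2.resize(p[135:280,160:365,::-1],None,fx=3.8,fy=3.8,interpolation=cv2.INTER_CUBIC))
for name,uv,z in [("boardFL",(193,144),.026),("FR",(317,165),.026),("NR",(299,272),.012),("NL",(171,249),.026),("panel",(250,214),.034),("tape",(196,235),.034),("cup",(340,175),.09),("jar",(340,214),.08)]:
    print(name,plane(uv,z,t)[0].round(3), t["d"][uv[1],uv[0]])
E
```

```text
boardFL [0.757 0.189 0.026] 1.1186534
FR [ 0.695 -0.195  0.026] 1.112382
NR [ 0.367 -0.14   0.012] 1.0950366
NL [0.435 0.247 0.026] 1.0829042
panel [0.542 0.01  0.034] 1.0879749
tape [0.478 0.172 0.034] 1.0987937
cup [ 0.654 -0.251  0.09 ] 1.1319096
jar [ 0.542 -0.252  0.08 ] 1.0418371
```

View pics/crop.png

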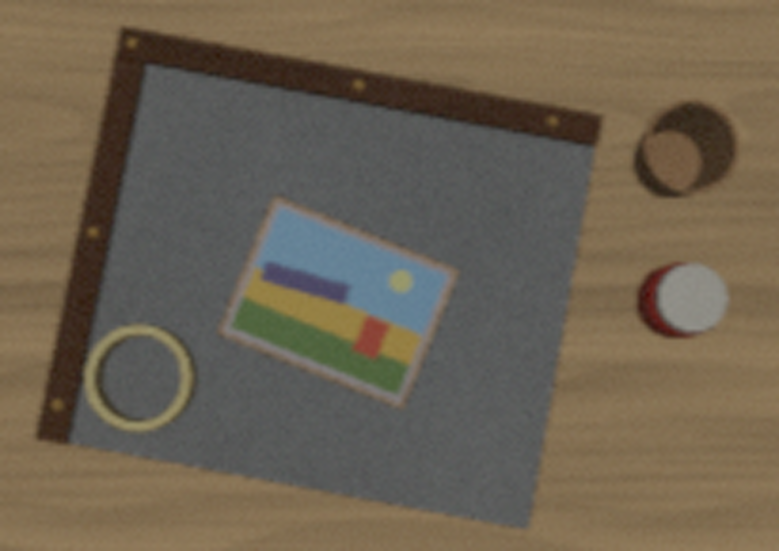

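The crop confirms it: the small pale panel has its sky half towards the back rail. Its corners in the crop are at about (277,198), (457,270), (402,405) and (221,335). Next I'll take a closer wrist view over it.

```bash
python3 - <<'E'
from rig import robot
from h import *
t=np.load("top.npz")
C=lambda l:np.array(l)/3.8+[160,135]
b=np.r_[plane(C([(122,28),(602,115)]),.026,t),plane(C([(530,527)]),.012,t),plane(C([(38,438)]),.026,t)]
q=plane(C([(277,198),(457,270),(402,405),(221,335)]),.034,t)
print(b.round(3),q.round(3))
for s in (b,q): print([np.linalg.norm(s[i]-s[(i+1)%4]).round(3) for i in range(4)])
print(robot.read_tcp_rot().round(2))
a=np.radians(-9.5)
for s in(1,-1):
    y=s*np.array([-np.sin(a),np.cos(a),0]); z=np.array([0,0,-1.]); R=np.c_[np.cross(y,z),y,z]
    for P in([.56,.03,.22],[.44,0,.02],[.6,-.1,.02]): print(s,robot.ik(P,R))
    if s==1:
        R1=R
robot.goto([.56,.04,.22],R1)
T=np.eye(4);T[:3,:3]=robot.read_tcp_rot();T[:3,3]=robot.read_position()
p,d=robot.grab_frame("wrist"); i=robot.camera_info("wrist")
np.savez("w1.npz",p=p,d=d,T=T@i["T_tool_cam"],vfov=i["vfov"],cx=i["cx"],cy=i["cy"])
cv2.imwrite("pics/w1.png",p[:,:,::-1]); print(T.round(3),robot.read_t())
E
```

```text
[[ 0.762  0.192  0.026]
 [ 0.694 -0.199  0.026]
 [ 0.362 -0.142  0.012]
 [ 0.431  0.25   0.026]] [[ 0.623  0.063  0.034]
 [ 0.566 -0.081  0.034]
 [ 0.459 -0.038  0.034]
 [ 0.513  0.106  0.034]]
[np.float64(0.397), np.float64(0.337), np.float64(0.398), np.float64(0.336)]
[np.float64(0.155), np.float64(0.116), np.float64(0.154), np.float64(0.118)]
[[-0.95 -0.33 -0.  ]
 [-0.33  0.95  0.  ]
 [ 0.    0.   -1.  ]]
1 [  23.06584175   10.0985907   -14.50833256    0.          -65.39307674
 -122.56584175]
1 [ 2.58431549e+01  1.33842404e+01 -4.29883016e+01 -2.54444375e-14
 -3.36274580e+01 -1.25343155e+02]
1 [   8.9176452    25.99725016  -21.44504398    0.          -42.55770586
 -108.4176452 ]
-1 [ 23.06584175  10.0985907  -14.50833256   0.         -65.39307674
  57.43415825]
-1 [ 2.58431549e+01  1.33842404e+01 -4.29883016e+01  2.54444375e-14
 -3.36274580e+01  5.46568451e+01]
-1 [  8.9176452   25.99725016 -21.44504398   0.         -42.55770586
  71.5823548 ]
[[-0.986  0.166 -0.     0.56 ]
 [ 0.166  0.986 -0.     0.039]
 [ 0.    -0.    -1.     0.22 ]
 [ 0.     0.     0.     1.   ]] 2.825
```

View pics/w1.png

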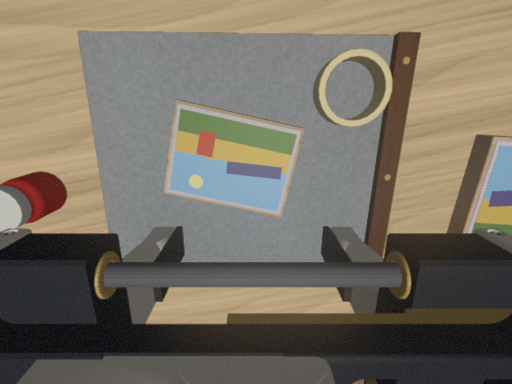

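The wrist view shows the panel corners at about (177,101), (302,128), (281,215) and (165,192). The tape at (357,88) is well clear to the right, and the jar at (40,200) is off the board. I'll fuse these measurements and do the first push, towards the back rail.

```bash
cat >> h.py <<'E'
A=np.radians(-9.9); BX=np.array([np.cos(A),np.sin(A),0]); BY=np.array([-np.sin(A),np.cos(A),0]); B0=np.array([.562,.025,0])
def B2W(x,y,z): return B0+x*BX+y*BY+[0,0,z]
def W2B(p): d=np.asarray(p)-B0; return np.array([d@BX,d@BY,d[2]])
def Rdown(y): z=np.array([0,0,-1.]); return np.c_[np.cross(y,z),y,z]
def push(robot,d,dist,fmax,step=.002,speed=.03):
    """creep along d until the reaction rises to fmax; returns travelled"""
    p0=robot.read_position(); f0=robot.read_force(); n=0; log=[]
    tgt=np.array(p0,float)
    while n*step<dist:
        n+=1; robot.servo_line(tgt+d*n*step,speed=speed)
        f=-(np.array(robot.read_force())-f0)@d; log.append(round(float(f),1))
        if f>fmax: break
    return n*step,log
E
python3 - <<'E'
from rig import robot
from h import *
w=np.load("w1.npz"); t=np.load("top.npz")
q=plane([(302,215-215+128),(177,101),(165,192),(281,215)],.034,w,w["T"])  # NL NR FR FL
print(q.round(3),[np.linalg.norm(q[i]-q[(i+1)%4]).round(3) for i in range(4)])
print("slab near edge",plane([(85,32),(393,36)],.012,w,w["T"]).round(3))
print("tape",W2B(plane([(357,88)],.034,w,w["T"])[0]).round(3))
c=q.mean(0); v=(q[0]-q[1])+(q[3]-q[2]); th=np.arctan2(-v[0],v[1]); print("panel",W2B(c).round(4),np.degrees(th))
px=np.array([np.cos(th),np.sin(th),0]); py=np.array([-np.sin(th),np.cos(th),0])
s=c-px*.105; s[2]=.10
robot.move_gripper(.6)
robot.goto(s,Rdown(py)); s[2]=.018; robot.servo_line(s,speed=.1)
robot.dwell(.1)
print(W2B(robot.read_position()),robot.read_force(),robot.read_t())
print(push(robot,px,.045,.8,speed=.04)); print(W2B(robot.read_position()),robot.read_t())
E
```

```text
[[ 0.514  0.108  0.034]
 [ 0.459 -0.034  0.034]
 [ 0.566 -0.077  0.034]
 [ 0.623  0.068  0.034]] [np.float64(0.153), np.float64(0.115), np.float64(0.156), np.float64(0.116)]
slab near edge [[ 0.364 -0.127  0.012]
 [ 0.429  0.23   0.012]]
tape [-0.107  0.136  0.034]
panel [-0.0198 -0.0124  0.034 ] -21.49161477992464
[-0.12213109  0.00909411  0.01863645] [ 0.57554799  0.3280636  -0.18343445] 5.3917
(0.02, [-0.3, 0.5, 0.5, 0.2, 0.4, 0.2, 0.5, 0.7, 0.7, 0.9])
[-0.10241792  0.00508833  0.01863733] 7.8917
```

```bash
python3 - <<'E'
from rig import robot
from h import *
robot.servo_line(B2W(-.05,-.004,.018),Rdown(BY),speed=.05); print(robot.read_force())
robot.servo_line(B2W(.003,-.006,.018),speed=.05); print(robot.read_force(),robot.read_t())
print(push(robot,BX,.024,9,step=.002,speed=.04)); print(W2B(robot.read_position()),robot.read_force(),robot.read_t())
p,d=robot.grab_frame("top"); cv2.imwrite("pics/t1.png",cv2.resize(p[135:280,160:365,::-1],None,fx=3.8,fy=3.8,interpolation=cv2.INTER_CUBIC))
E
```

```text
[-0.10967489 -0.73414892 -0.79852196]
[-0.46376063  0.59001714 -1.19252879] 10.3167
(0.014, [0.6, 0.5, 0.3, 1.0, 0.2, 6.6, 14.7])
[ 0.01403028 -0.00626173  0.01772956] [-14.08115632   8.08247188  11.47591875] 12.0667
```

View pics/t1.png

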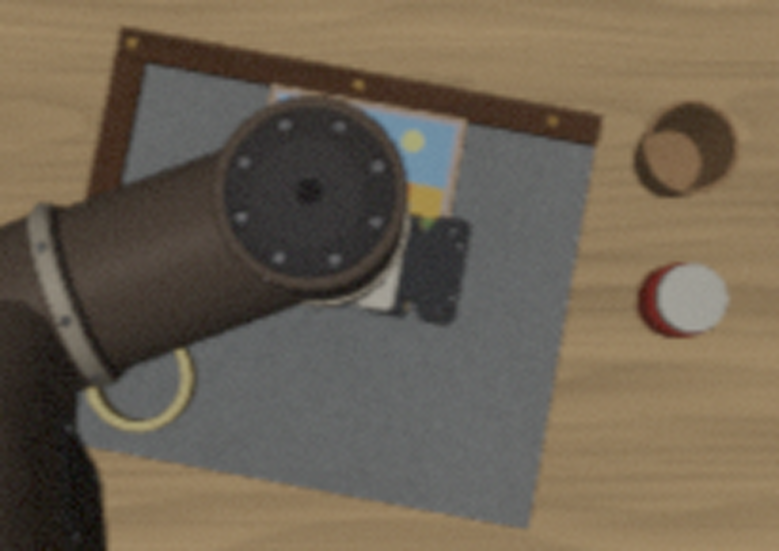

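The panel lies flush against the back rail, with its right far corner at about (465,120) in the crop. The tape, jar and cup haven't moved. Next is the push towards the end stop.

```bash
python3 - <<'E'
from rig import robot
from h import *
t=np.load("top.npz")
ye=W2B(plane(np.array([[465,120]])/3.8+[160,135],.034,t)[0])[1]; print("right edge y",ye)
robot.servo_line(B2W(-.015,-.006,.020),speed=.06)
robot.servo_line(B2W(-.015,-.006,.11),speed=.15)
robot.move_gripper(.4)
R=Rdown(BX)
s=(.083,ye-.035)
q=robot.ik(B2W(*s,.11),R); print(q)
robot.goto(B2W(*s,.11),R); robot.servo_line(B2W(*s,.02),speed=.1); print(W2B(robot.read_position()),robot.read_force(),robot.read_t())
p,d=robot.grab_frame("wrist"); cv2.imwrite("pics/w2.png",p[:,:,::-1])
E
```

```text
right edge y -0.08929420238020302
[  7.48131174  21.94355644 -13.48977568   0.         -54.56666787
 162.61868826]
[ 0.08351841 -0.12418445  0.02063401] [1.40054442 0.52021531 0.65717675] 19.2917
```

View pics/w2.png

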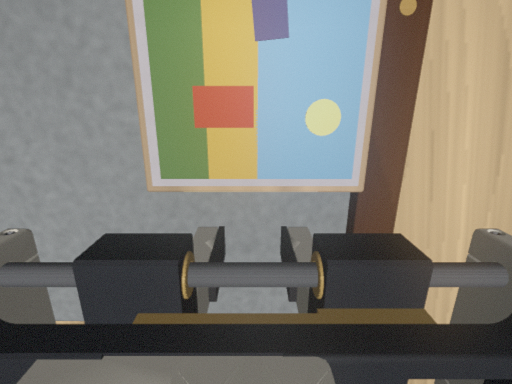

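The wrist view shows the panel's right edge (145–365, row 190) square ahead of both fingers, and its far edge along the rail. Pushing now.

```bash
python3 - <<'E'
from rig import robot
from h import *
robot.servo_line(B2W(.083,-.085,.019),speed=.06); print(robot.read_force())
robot.servo_line(B2W(.084,-.012,.019),speed=.05); print(robot.read_force(),robot.read_t())
print(push(robot,BY,.03,9,step=.002,speed=.04)); print(W2B(robot.read_position()),robot.read_force(),robot.read_t())
p,d=robot.grab_frame("wrist"); cv2.imwrite("pics/w3.png",p[:,:,::-1])
E
```

```text
[ 0.21116479  0.22444517 -0.3416289 ]
[-2.93699425 -2.86728132 -0.61287422] 21.7583
(0.022, [-2.2, -2.8, -2.9, -3.4, -2.0, -0.8, -1.8, -0.3, -2.9, 3.1, 10.4])
[0.08272532 0.00721986 0.01883182] [ -2.49493607 -13.47770607   3.96128817] 24.5083
```

View pics/w3.png

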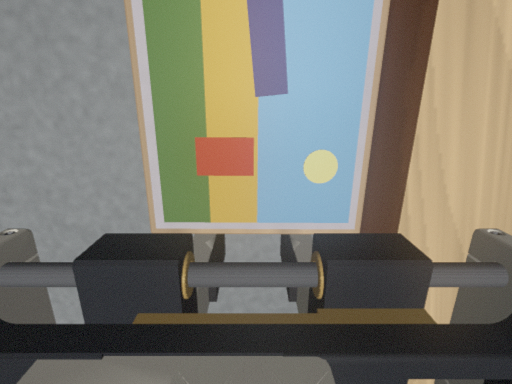

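It's against the end stop, where the force rose as expected and the fingers are flush with the edge. Now I'll back off, press once more towards the back rail, and check from above.

```bash
python3 - <<'E'
from rig import robot
from h import *
robot.servo_line(B2W(.083,-.02,.02),speed=.08)
robot.servo_line(B2W(.083,-.02,.11),speed=.2)
R=Rdown(BY)
robot.goto(B2W(-.01,.095,.11),R); robot.move_gripper(.6)
robot.servo_line(B2W(-.01,.095,.02),speed=.12)
print(W2B(robot.read_position()))
print(push(robot,BX,.03,8,step=.002,speed=.05)); print(W2B(robot.read_position()),robot.read_force(),robot.read_t())
robot.servo_line(B2W(-.012,.095,.02),speed=.08)
robot.servo_line(B2W(-.012,.095,.15),speed=.2)
robot.goto(B2W(.06,.06,.24),R); robot.dwell(.2)
T=np.eye(4);T[:3,:3]=robot.read_tcp_rot();T[:3,3]=robot.read_position()
p,d=robot.grab_frame("wrist"); i=robot.camera_info("wrist"); np.savez("w4.npz",p=p,T=T@i["T_tool_cam"],vfov=i["vfov"],cx=i["cx"],cy=i["cy"])
robot.goto([.35,-.45,.3],robot.read_tcp_rot())
p2,_=robot.grab_frame("top"); print(robot.read_t())
a=cv2.resize(p2[135:280,160:365,::-1],None,fx=3.8,fy=3.8,interpolation=cv2.INTER_CUBIC)
cv2.imwrite("pics/t4.png",a); cv2.imwrite("pics/w4.png",p[:,:,::-1])
E
```

```text
[-0.00954261  0.09529477  0.02056649]
(0.026000000000000002, [-1.9, -2.4, -0.7, -2.1, -1.5, -0.7, -1.6, -1.1, -1.7, -1.4, -0.5, 1.8, 8.5])
[0.01466743 0.09468674 0.02034901] [-9.61196288  1.70447607  5.86701706] 34.5
38.8
```

View pics/t4.png

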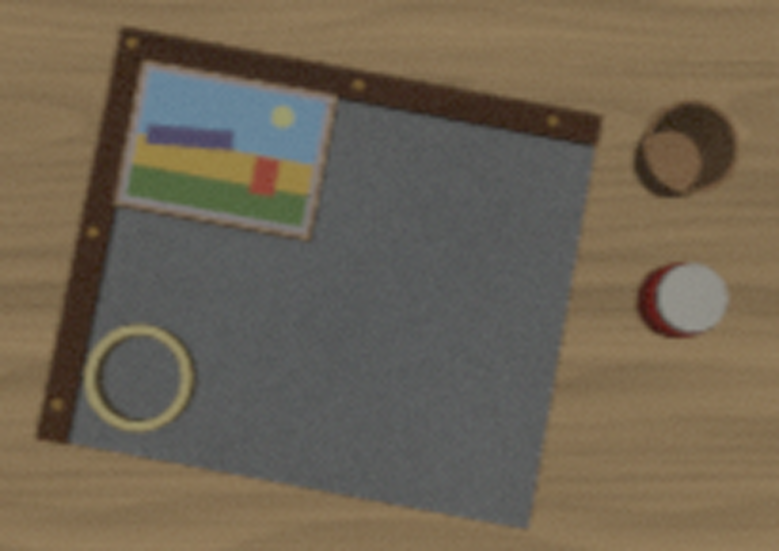

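View pics/w4.png

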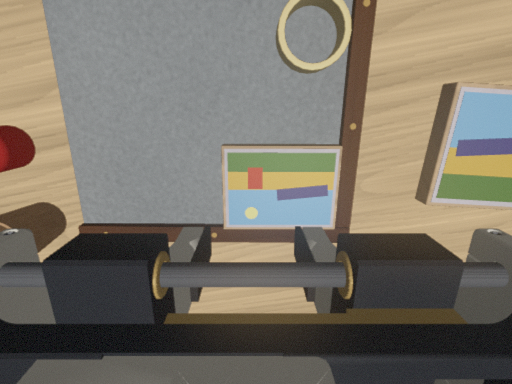

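The panel sits in the corner with no visible gap, and everything else is where it was. I'll check the end-stop gap numerically in the saved wrist frame before handing in.

```bash
python3 - <<'E'
from h import *
w=np.load("w4.npz"); p=w["p"].astype(int)
for r in (155,180,205): print(r,[tuple(p[r,c]) for c in range(334,348)])
for r in (150,215): print(r, "panel R", W2B(plane([(339.5,r)],.034,w,w["T"])[0]).round(4))
cv2.imwrite("pics/z.png",cv2.resize(p[130:245,215:365].astype(np.uint8)[:,:,::-1],None,fx=5,fy=5,interpolation=cv2.INTER_NEAREST))
E
```

```text
155 [(np.int64(131), np.int64(154), np.int64(103)), (np.int64(140), np.int64(157), np.int64(121)), (np.int64(173), np.int64(177), np.int64(164)), (np.int64(196), np.int64(191), np.int64(195)), (np.int64(195), np.int64(188), np.int64(189)), (np.int64(185), np.int64(171), np.int64(159)), (np.int64(174), np.int64(153), np.int64(126)), (np.int64(162), np.int64(139), np.int64(112)), (np.int64(113), np.int64(89), np.int64(73)), (np.int64(107), np.int64(81), np.int64(64)), (np.int64(108), np.int64(85), np.int64(65)), (np.int64(108), np.int64(85), np.int64(66)), (np.int64(108), np.int64(83), np.int64(66)), (np.int64(106), np.int64(82), np.int64(66))]
180 [(np.int64(197), np.int64(189), np.int64(179)), (np.int64(192), np.int64(188), np.int64(191)), (np.int64(193), np.int64(185), np.int64(184)), (np.int64(194), np.int64(173), np.int64(147)), (np.int64(188), np.int64(166), np.int64(136)), (np.int64(149), np.int64(126), np.int64(102)), (np.int64(103), np.int64(82), np.int64(67)), (np.int64(104), np.int64(82), np.int64(65)), (np.int64(109), np.int64(86), np.int64(72)), (np.int64(108), np.int64(85
[... 207 characters left out ...]
int64(193), np.int64(182), np.int64(175)), (np.int64(193), np.int64(171), np.int64(146)), (np.int64(182), np.int64(159), np.int64(132)), (np.int64(118), np.int64(97), np.int64(81)), (np.int64(104), np.int64(82), np.int64(69)), (np.int64(99), np.int64(76), np.int64(64)), (np.int64(103), np.int64(84), np.int64(68)), (np.int64(111), np.int64(89), np.int64(72)), (np.int64(107), np.int64(85), np.int64(70)), (np.int64(107), np.int64(85), np.int64(71)), (np.int64(105), np.int64(81), np.int64(66)), (np.int64(109), np.int64(85), np.int64(70)), (np.int64(106), np.int64(82), np.int64(69)), (np.int64(106), np.int64(85), np.int64(71))]
150 panel R [0.0316 0.1744 0.034 ]
215 panel R [0.1233 0.1828 0.034 ]
```

View pics/z.png

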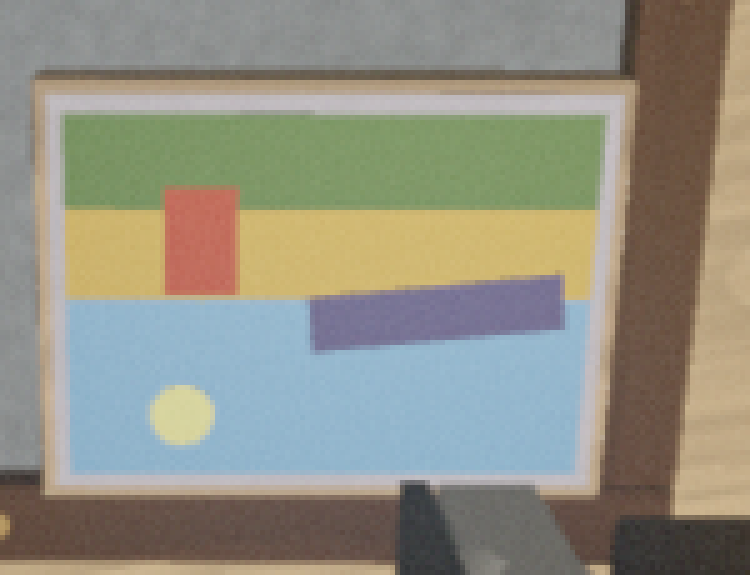

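The close-up shows panel against rail along both edges, from (637,80) to (600,490) at the end stop and row 495 at the back rail. No slab shows between them, and the edges are parallel.

```bash
python3 -c "
from rig import robot
print(robot.job_done(),robot.read_t())"
```

```text
the job is handed in; nothing more can be done
the job is handed in; nothing more can be done
```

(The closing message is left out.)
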